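# Put away the slicer's blade plates and hand guard

## Task

The washed vegetable slicer is dry. Pull every blade plate that is in the grey drying dock up out of its spring catches and slide it, edge down and handle up, fully home into a slot of the wooden storage block, one plate to a slot, never letting a plate fall over or lie flat. Stand the hand guard upright, centred and lengthwise on top of the narrow drying rail, and leave the salt mill, spice jar and mug where they are.

Things in the scene. Friction and masses are not known exactly. Their poses are not given: they have to be found in the camera images.
- slicing_plate_mid (a point): Slicer blade plate (one broad slanting dark blade line), 70 g; None if absent. Steel sheet 4 mm thick (x), 64 wide (y), 80 tall; on its upper edge a black handle 14 (x) x 50 (y) x 30 mm tall: 110 mm in all. Point: plate's centre, 55 mm above the lower edge, 40 mm below the handle's centre. z points to the handle. Faces alike. Notches 2 mm deep in both side edges, 14 to 26 mm above the lower edge.
- julienne_plate_mid (a point): Slicer blade plate (a row of seven short upright dark teeth), 70 g; None if absent. Steel sheet 4 mm thick (x), 64 wide (y), 80 tall; on its upper edge a black handle 14 (x) x 50 (y) x 30 mm tall: 110 mm in all. Point: plate's centre, 55 mm above the lower edge, 40 mm below the handle's centre. z points to the handle. Faces alike. Notches 2 mm deep in both side edges, 14 to 26 mm above the lower edge.
- grating_plate_mid (a point): Slicer blade plate (a grid of small dark round grater holes), 70 g; None if absent. Steel sheet 4 mm thick (x), 64 wide (y), 80 tall; on its upper edge a black handle 14 (x) x 50 (y) x 30 mm tall: 110 mm in all. Point: plate's centre, 55 mm above the lower edge, 40 mm below the handle's centre. z points to the handle. Faces alike. Notches 2 mm deep in both side edges, 14 to 26 mm above the lower edge.
- ribbon_plate_mid (a point): Slicer blade plate (two level broad dark bars, one above the other), 70 g; None if absent. Steel sheet 4 mm thick (x), 64 wide (y), 80 tall; on its upper edge a black handle 14 (x) x 50 (y) x 30 mm tall: 110 mm in all. Point: plate's centre, 55 mm above the lower edge, 40 mm below the handle's centre. z points to the handle. Faces alike. Notches 2 mm deep in both side edges, 14 to 26 mm above the lower edge.
- dock: Grey drying dock, fixed, 250 (x) x 108 mm (y), 46 high; origin under its centre. Stations at x = -99, -33, 33, 99 mm hold plates upright (plate x along dock x), lower edge 10 mm above worktop. Sprung balls in both rails snap into a plate's notches: it comes out straight up at 10 to 15 N over the first 5 mm, then lightly; ribs guide it up to z = 40 mm.
- slot_1 (a point): Slot 1 of the wooden storage block (fixed, 250 x 92 mm, 62 high; four equal slots 66 mm apart), empty at the start; takes any plate. Point: centre of the slot's floor, 12 mm above the worktop. Slot 50 mm deep, 8 across (x), 70 long (y); mouth flared to 14 across. z up. A plate is home with its lower edge on the floor.
- slot_2 (a point): Slot 2 of the wooden storage block (fixed, 250 x 92 mm, 62 high; four equal slots 66 mm apart), empty at the start; takes any plate. Point: centre of the slot's floor, 12 mm above the worktop. Slot 50 mm deep, 8 across (x), 70 long (y); mouth flared to 14 across. z up. A plate is home with its lower edge on the floor.
- slot_3 (a point): Slot 3 of the wooden storage block (fixed, 250 x 92 mm, 62 high; four equal slots 66 mm apart), empty at the start; takes any plate. Point: centre of the slot's floor, 12 mm above the worktop. Slot 50 mm deep, 8 across (x), 70 long (y); mouth flared to 14 across. z up. A plate is home with its lower edge on the floor.
- slot_4 (a point): Slot 4 of the wooden storage block (fixed, 250 x 92 mm, 62 high; four equal slots 66 mm apart), empty at the start; takes any plate. Point: centre of the slot's floor, 12 mm above the worktop. Slot 50 mm deep, 8 across (x), 70 long (y); mouth flared to 14 across. z up. A plate is home with its lower edge on the floor.
- guard_mid (a point): Hand guard of the slicer, loose, 90 g: grey base 96 (x) x 64 (y) x 12 mm with a black upright grip ridge along its middle, 54 (x) x 16 mm (y), rising 36 mm above the base (48 mm in all). Point: its centre, 24 mm above its underside. z is up. On the worktop at the start.
- rail_top (a point): Top of the narrow drying rail (fixed steel stand with a rubber cap): the point is the centre of its flat top, 45 mm above the worktop; the top is 120 mm long (local x) and 28 mm wide (y); foot plate 120 x 60 mm. z is up.
- salt_mill: Salt mill, bystander, 44 mm across, 90 mm tall; origin at the centre of its underside.
- spice_jar: Spice jar with dark lid, bystander, 41 mm across, 105 mm tall; origin at the centre of its underside.
- mug: White mug, bystander, 78 x 116 mm, 101 mm tall; origin at the centre of its underside.
- guard: Underside centre of the hand guard (24 mm below point guard_mid, same axes).
- slicing_plate: Middle of the lower edge of the slicing plate (55 mm below point slicing_plate_mid, same axes); None if absent.
- julienne_plate: Middle of the lower edge of the julienne plate (55 mm below point julienne_plate_mid, same axes); None if absent.
- grating_plate: Middle of the lower edge of the grating plate (55 mm below point grating_plate_mid, same axes); None if absent.
- ribbon_plate: Middle of the lower edge of the ribbon plate (55 mm below point ribbon_plate_mid, same axes); None if absent.

How it is judged (in metres and radians):
At the end, for the whole second after the job is handed in: Each plate present at rest in a slot: centre within 12 mm of the slot's in plan, at most 61 mm above its floor, tilt under 0.2 rad. Guard at rest on the rail top: tilt under 0.12 rad, centre within 25 mm along and 13 mm across of the rail's, length within 0.3 rad of the rail's (((horizontal distance between slicing_plate_mid and slot_1 below 0.012 m and z of slicing_plate_mid in the frame of slot_1 below 0.061 m) or (horizontal distance between slicing_plate_mid and slot_2 below 0.012 m and z of slicing_plate_mid in the frame of slot_2 below 0.061 m) or (horizontal distance between slicing_plate_mid and slot_3 below 0.012 m and z of slicing_plate_mid in the frame of slot_3 below 0.061 m) or (horizontal distance between slicing_plate_mid and slot_4 below 0.012 m and z of slicing_plate_mid in the frame of slot_4 below 0.061 m)) and angle between each of slicing_plate_mid, julienne_plate_mid, grating_plate_mid, ribbon_plate_mid's own z axis and vertical below 0.2 rad and linear speed of each of slicing_plate, julienne_plate, grating_plate, ribbon_plate, guard below 0.02 m/s and ((horizontal distance between julienne_plate_mid and slot_1 below 0.012 m and z of julienne_plate_mid in the frame of slot_1 below 0.061 m) or (horizontal distance between julienne_plate_mid and slot_2 below 0.012 m and z of julienne_plate_mid in the frame of slot_2 below 0.061 m) or (horizontal distance between julienne_plate_mid and slot_3 below 0.012 m and z of julienne_plate_mid in the frame of slot_3 below 0.061 m) or (horizontal distance between julienne_plate_mid and slot_4 below 0.012 m and z of julienne_plate_mid in the frame of slot_4 below 0.061 m)) and ((horizontal distance between grating_plate_mid and slot_1 below 0.012 m and z of grating_plate_mid in the frame of slot_1 below 0.061 m) or (horizontal distance between grating_plate_mid and slot_2 below 0.012 m and z of grating_plate_mid in the frame of slot_2 below 0.061 m) or (horizontal distance between grating_plate_mid and slot_3 below 0.012 m and z of grating_plate_mid in the frame of slot_3 below 0.061 m) or (horizontal distance between grating_plate_mid and slot_4 below 0.012 m and z of grating_plate_mid in the frame of slot_4 below 0.061 m)) and ((horizontal distance between ribbon_plate_mid and slot_1 below 0.012 m and z of ribbon_plate_mid in the frame of slot_1 below 0.061 m) or (horizontal distance between ribbon_plate_mid and slot_2 below 0.012 m and z of ribbon_plate_mid in the frame of slot_2 below 0.061 m) or (horizontal distance between ribbon_plate_mid and slot_3 below 0.012 m and z of ribbon_plate_mid in the frame of slot_3 below 0.061 m) or (horizontal distance between ribbon_plate_mid and slot_4 below 0.012 m and z of ribbon_plate_mid in the frame of slot_4 below 0.061 m)) and x of guard_mid in the frame of rail_top between -0.025 and 0.025 m and y of guard_mid in the frame of rail_top between -0.013 and 0.013 m and z of guard_mid in the frame of rail_top between 0.018 and 0.03 m and angle between guard_mid's own z axis and vertical below 0.12 rad and angle between the x axis of guard_mid and the x axis of rail_top, either way round below 0.3 rad); the robot touches nothing.
It fails at once if a blade plate falls over or is laid flat (tilted more than 0.9 rad) (angle between any of slicing_plate_mid, julienne_plate_mid, grating_plate_mid, ribbon_plate_mid's own z axis and vertical above 0.9 rad).
It fails at once if the salt mill, spice jar or mug is moved more than 30 mm (distance of any of salt_mill, spice_jar, mug from where it was at the start of the episode above 0.03 m).
Of slicing_plate, julienne_plate, grating_plate, ribbon_plate only 3 to 4 are there at a start; the rules pass over those that are not, and their reading is None.
At some moment in a run one of guard may be knocked a few centimetres aside while the robot is not near it.
It also fails if it takes over 210 s, if anything falls off the work surface, if the arm or the gripper's body presses on something with over 40 N, if the wrist force passes 120 N, or if a joint passes its speed limit or range.

## Robot

A 7-joint arm with a two-finger parallel gripper is mounted at the origin on a cart in front of the work surface, level with it; the furniture and walls round the work are solid. World frame = base frame: x ahead of the robot, y to its left, z up, the work surface at z = 0. Lengths are in mm, angles in rad, forces in N, time in s.
With the tool pointing down it reaches from about 425 to 875 mm from the base axis. Payload 8.4 kg.
Tool frame: the origin (TCP) lies at the very end of the fingers, on their centre line; the grasp point (between the pads) lies 19 mm behind it (ctrl.grip_depth is the distance from the TCP to the grasp point, in mm); z points along the fingers, y is the line along which they close (so a half turn about z gives the same grasp; the last joint's range is limited). The gripper opens to 87 mm and grips with 3 to 60 N. Pads are 19 mm wide; open, the fingers measure 117 mm over their backs; the gripper's body (75 mm by 190 mm) begins 51 mm behind the grasp point.
Start: joints at [-1.435, 0.333, 0.04, 1.465, -0.013, 1.343, -0.059], TCP at [151.225, 632.135, 222.546] pointing down, gripper open.
Joint ranges: [-2.58, 2.58], [-0.38, 2.09], [-1.3, 1.39], [0.25, 2.4], [-1.5, 4.64], [0.08, 2.09], [-2.65, 2.65]. Speed limits (rad/s): [2.22, 2.22, 2.79, 2.79, 3.14, 3.14, 3.14].

## Interface

Orientations are given as a unit quaternion [w, x, y, z].
In Python, from plant import ctrl, vision, ticket gives the robot as it stands.
- The arm moves only by the tool apply_moves, never from a script. Its arguments are lists of equal length, an entry for each row: "travel": the shift along the tool's x, y, z in cm, a list of three; "spin": the turn about the tool's z in degrees; "fingers": the gripper's target within -1 to 1 (shut at 1, half-way at 0, fully open at -1). In form: {"travel": [[tx, ty, tz], ...], "spin": [spin, ...], "fingers": [fingers, ...]}. A call has 1 to 20 rows; each row is the pose to reach, as a shift and turn from the pose commanded when the call began, along the tool's axes at that moment; what a row does not reach only later rows make up. A row lasts 1/12 s, in which the tool goes at most 41.7 mm and 7.16 degrees, less where a joint would pass 70% of its speed; a pose out of reach is approached as far as the arm can. A call with a gripper value outside its range is refused whole. The fingers move at their own pace and stop on an object; "grip_force" is the grip in N (left out, the last holds). Time passes only in rows, so rows that repeat a pose let the fingers close. It gives the time, the measured TCP pose, the force, the opening and the grip force at its end, in the units of the state.
- ctrl.state(): the state, without advancing time (a new reading comes with each control period).
- vision.grab_frame(name): name is "side" or "top" or "wrist"; returns (picture, depth): 400x640x3 uint8, blue, green, red; 400x640 float32, mm along the optical axis (not along the pixel's ray), 0 where there is no reading.
- vision.camera_model(name): a dict with "intrinsics" (3x3 intrinsics, pixels), "view" (4x4, takes a point from world to camera coordinates). Camera axes: x right, y up, looking along -z (the intrinsics and any distortion apply to the point x, -y, -z); pixel columns grow to the right and rows downward; lengths in mm; the calibration is good to about 2 mm. The wrist camera is an equidistant fisheye: a pixel r from the principal point sees the ray r / f radians off the axis. A picture is of the moment at which its call begins: read the wrist's pose just before it. camera_model takes no time and is no camera call; for the wrist camera it gives the pose at the moment of the call.
- ticket.job_done(): hands the job in; it is judged then, once.
The state is a dict: "time": time; "q": joint angles; "qvel": joint speeds; "joint_torque": joint torques, N m; "ee_pos": TCP position; "ee_rot": TCP orientation; "ft_force": force on the tool from outside, world axes, zero at the start; "torque": the same for the moment, N m; "finger_gap": finger opening in mm; "grasp_force": force on a finger pad.
Only numpy, scipy, OpenCV 4.12 (cv2) and the standard library are available. Lean on these libraries where they do the work, as an engineer would, in place of code of your own. Each camera call takes 0.05 s, during which the arm holds its last target. There are 200 camera calls.

## Working session

There is one attempt and no reset: what is moved stays moved. The work goes in short steps, Python scripts to look and compute and a tool call to move; the robot and the scene stay as the last step left them, time stands still between calls to the robot, and variables do not carry over. Pictures are saved under pics/ and viewed, at most 14 in all, crops included, and the job is handed in when it is done.

Besides the shell and the picture viewer there is one more tool, called as name([rows], argument=value, ...), one row to a line, values as JSON. apply_moves: Moves the arm, as the interface text tells. Its arguments: {"type":"object","properties":{"travel":{"type":"array"},"spin":{"type":"array"},"fingers":{"type":"array"},"grip_force":{"type":"number"}},"required":["travel","spin","fingers"]}

```bash
mkdir -p pics; ls; cat > h.py <<'E'
import numpy as np, cv2
from plant import ctrl, vision, ticket
def cam(n):
    m=vision.camera_model(n); return np.array(m["intrinsics"]),np.array(m["view"])
def cloud(n,d,K,V):
    h,w=d.shape; u,v=np.meshgrid(np.arange(w),np.arange(h))
    x=(u-K[0,2])/K[0,0]*d; y=(v-K[1,2])/K[1,1]*d
    P=np.stack([x,-y,-d,np.ones_like(d)],-1)@np.linalg.inv(V).T
    return P[...,:3]
E
python3 - <<'E'
from h import *
for n in("top","side"):
    b,d=vision.grab_frame(n); cv2.imwrite(f"pics/{n}0.png",b); K,V=cam(n)
    np.savez(f"{n}0.npz",b=b,d=d,K=K,V=V); print(n,K,np.linalg.inv(V).round(2),(d>0).mean())
s=ctrl.state(); print(s, ctrl.grip_depth); print(vision.camera_model("top").keys())
E
```

```text
pics
top [[375.44837621   0.         315.20242351]
 [  0.         375.44837621 195.94302617]
 [  0.           0.           1.        ]] [[-8.0000e-02  9.7000e-01 -2.4000e-01  4.0492e+02]
 [-1.0000e+00 -8.0000e-02  3.0000e-02  8.8000e-01]
 [ 1.0000e-02  2.5000e-01  9.7000e-01  9.1900e+02]
 [ 0.0000e+00  0.0000e+00  0.0000e+00  1.0000e+00]] 0.99594140625
side [[400.7949683    0.         321.42840033]
 [  0.         400.7949683  202.80109973]
 [  0.           0.           1.        ]] [[ 9.4000e-01  1.8000e-01 -2.8000e-01  3.3709e+02]
 [-3.3000e-01  5.6000e-01 -7.6000e-01 -7.0187e+02]
 [ 2.0000e-02  8.1000e-01  5.9000e-01  6.1096e+02]
 [ 0.0000e+00  0.0000e+00  0.0000e+00  1.0000e+00]] 0.9958046875
{'time': 0.1, 'q': array([-1.43523007,  0.33382271,  0.03986265,  1.46616424, -0.01338896,
        1.3433331 , -0.05850133]), 'qvel': array([-2.91382402e-05, -1.79345716e-03,  1.63659716e-04, -2.88933549e-03,
       -1.13863276e-03,  1.01410539e-03, -1.29572178e-03]), 'joint_torque': array([ 4.24168175e-03, -6.57818198e+01,  1.34018306e+00, -4.04700494e+01,
       -5.96689805e-02,  4.10571287e-02,  6.78534911e-05]), 'ee_pos': array([151.12322408, 631.74745848, 221.76851868]), 'ee_rot': array([-3.37449841e-05,  1.17115765e-01,  9.93118001e-01, -7.30071310e-04]), 'ft_force': array([-0.75090783,  1.17363855, -0.31525356]), 'torque': array([0.02223028, 0.06441476, 0.06633113]), 'grasp_force': 0.0, 'finger_gap': 87.05748015299945} 18.700000000000003
dict_keys(['intrinsics', 'view'])
```

View pics/top0.png

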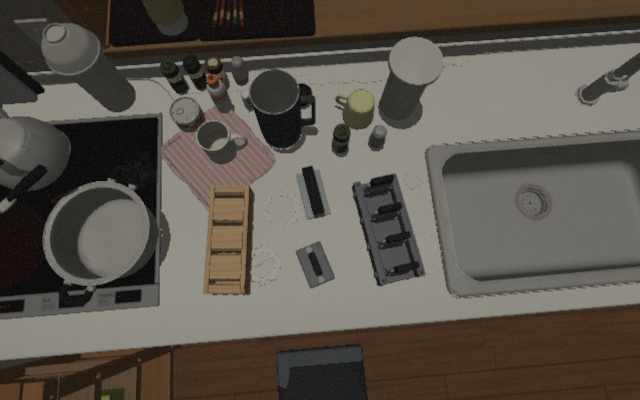

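View pics/side0.png

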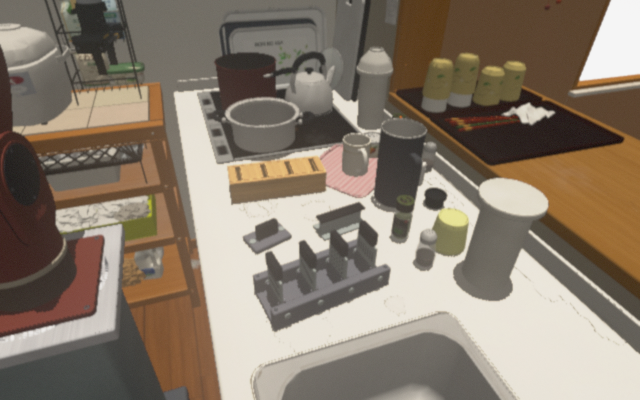

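The top view shows the block at (228,240), the dock with four plates at (388,230), the guard at (315,265) and the rail at (313,192). The jar and mill stand at (341,138) and (378,136), and the mug at (215,140). The side view confirms four upright plates in the dock.

```bash
cat >> h.py <<'E'
def rect(P,m,name):
    q=P[m][:,:2].astype(np.float32); (c,s,a)=cv2.minAreaRect(q)
    b=cv2.boxPoints((c,s,a)); e1=b[1]-b[0]; e2=b[2]-b[1]
    e=e1 if np.linalg.norm(e1)>np.linalg.norm(e2) else e2
    print(name,len(q),"c",np.round(c,1),"LxW",np.round(sorted(s)[::-1],1),"long dir deg %.1f"%(np.degrees(np.arctan2(e[1],e[0]))%180),"mean",P[m].mean(0).round(1)); return c,e
def comps(P,m,name,minpx=25):
    n,l,st,_=cv2.connectedComponentsWithStats(m.astype(np.uint8),connectivity=8)
    for i in range(1,n):
        if st[i,4]>=minpx: rect(P,l==i,f"{name} px{st[i,:4]}")
E
python3 - <<'E'
from h import *
for n,box in(("top",(175,300,195,430)),("side",(150,330,220,400))):
    z=np.load(f"{n}0.npz"); P=cloud(n,z["d"],z["K"],z["V"]); Z=P[...,2]; g=cv2.cvtColor(z["b"],cv2.COLOR_BGR2GRAY); hsv=cv2.cvtColor(z["b"],cv2.COLOR_BGR2HSV)
    r0,r1,c0,c1=box; W=np.zeros(Z.shape,bool); W[r0:r1,c0:c1]=1
    if n=="top": W[160:215,290:430]=1
    print(n,"floor z",np.median(Z[W&(g>180)]).round(1))
    comps(P,W&(Z>108)&(Z<130),"handle")
    comps(P,W&(Z>54)&(Z<70)&(hsv[...,1]>90),"block")
    comps(P,W&(Z>39)&(Z<53)&(g<45),"dark45-48")
    comps(P,W&(Z>6)&(Z<18),"z12")
    comps(P,W&(Z>38)&(Z<50),"z38-50",80)
E
```

```text
top floor z nan
handle px[371 174  23  11] 159 c [ 634.5 -173.5] LxW [49.6 13.8] long dir deg 99.1 mean [ 633.4 -172.3  118.6]
handle px[379 202  24  11] 160 c [ 569.7 -183. ] LxW [50.3 14.6] long dir deg 99.1 mean [ 568.7 -182.1  118.9]
handle px[387 231  24  11] 164 c [ 504.5 -191.9] LxW [49.1 14.4] long dir deg 98.4 mean [ 503.8 -190.9  119.2]
handle px[395 261  25  11] 167 c [ 439.4 -202.5] LxW [50.4 14.5] long dir deg 98.9 mean [ 439.  -200.9  119.4]
block px[204 186  46 107] 3599 c [540.3 187. ] LxW [244.   91.4] long dir deg 175.4 mean [535.8 187.   61.3]
dark45-48 px[302 167  22  47] 497 c [641.6 -17.5] LxW [116.3  25.9] long dir deg 9.5 mean [640.2 -17.3  44.8]
dark45-48 px[365 185  25   9] 69 c [ 630.4 -173.3] LxW [60.6  6.7] long dir deg 98.9 mean [ 631.1 -173.1   42.9]
dark45-48 px[374 211  23   8] 62 c [ 565.1 -184.6] LxW [54.8  6.6] long dir deg 97.9 mean [ 565.6 -184.5   42.6]
dark45-48 px[382 239  23   7] 40 c [ 499.5 -194.6] LxW [55.2  5.9] long dir deg 96.8 mean [ 499.6 -192.8   41.3]
dark45-48 px[309 252  13  23] 143 c [466.1  -8.6] LxW [51.8 14.1] long dir deg 17.
[... 3894 characters left out ...]
 617.2 -321. ] LxW [36.   9.3] long dir deg 179.9 mean [ 619.4 -320.     7.8]
z38-50 px[342 157  21  11] 83 c [752.6 188.5] LxW [63.4 19. ] long dir deg 133.5 mean [753.7 184.3  43.9]
z38-50 px[230 176  97  17] 381 c [535.  146.6] LxW [250.6  15.9] long dir deg 173.0 mean [530.2 146.7  43.9]
z38-50 px[375 183  25  15] 95 c [779.2  30.5] LxW [74.5 18. ] long dir deg 119.4 mean [779.2  26.   44.2]
z38-50 px[316 202  49  22] 440 c [640.3 -14.7] LxW [121.5  30.7] long dir deg 10.2 mean [638.  -17.2  46.5]
z38-50 px[255 218  23  15] 146 c [464.1  -7.1] LxW [53.5 16.2] long dir deg 17.9 mean [463.8 -10.6  45.5]
z38-50 px[253 239 138  79] 2421 c [ 534.1 -186. ] LxW [249.6 111.2] long dir deg 8.3 mean [ 524.6 -203.8   45.2]
  return _methods._mean(a, axis=axis, dtype=dtype,
  ret = ret.dtype.type(ret / rcount)
```

```bash
cat >> h.py <<'E'
from scipy.spatial.transform import Rotation as R
def to(x,y,z,phi):
    s=ctrl.state(); w=s["ee_rot"]; r=R.from_quat([w[1],w[2],w[3],w[0]])
    yv=r.apply([0,1,0]); h=np.degrees(np.arctan2(yv[1],yv[0]))
    sp=((h-phi+90)%180)-90
    print("travel cm",(r.inv().apply(np.array([x,y,z])-s["ee_pos"])/10).round(2),"spin %.1f"%sp,"heading %.1f"%h)
E
python3 - <<'E'
from h import *
for n in("top","side"):
    z=np.load(f"{n}0.npz"); P=cloud(n,z["d"],z["K"],z["V"])
    m=(P[...,2]>135)&(P[...,0]>250)&(P[...,0]<850)&(abs(P[...,1])<330)
    m=cv2.morphologyEx(m.astype(np.uint8),cv2.MORPH_OPEN,np.ones((3,3)))>0
    k,l=cv2.connectedComponents(m.astype(np.uint8))
    for i in range(1,k):
        q=P[l==i]
        if len(q)>30: print(n,len(q),q.min(0).round(),q.max(0).round())
    m=(P[...,2]>100)&(P[...,1]>300)&(P[...,0]<850)&(P[...,0]>0);q=P[m]
    print("stove side maxz",np.percentile(q[:,2],99.5) if len(q) else None)
to(151.1,631.7,380,76.5); to(520,380,380,45); to(600,0,380,8.6); to(437.7,-201.2,250,8.6)
E
```

```text
top 945 [ 405. -315.  135.] [850.   1. 919.]
top 1038 [405. -38. 135.] [850. 103. 919.]
stove side maxz 214.74967854155213
side 1596 [765. -35. 135.] [850. 108. 207.]
side 1682 [ 808. -315.  135.] [ 850. -210.  207.]
stove side maxz 405.17147024429283
travel cm [ -0.    -0.03 -15.82] spin 0.0 heading 76.5
travel cm [-41.73 -15.93 -15.8 ] spin 31.5 heading 76.5
travel cm [-58.35 -51.02 -15.74] spin 67.9 heading 76.5
travel cm [-47.25 -74.35  -2.71] spin 67.9 heading 76.5
```

apply_moves([
  [0,0,-16],
  [0,0,-16],
  [0,0,-16],
  [0,0,-16],
  [-42,-16,-16],
  [-42,-16,-16],
  [-42,-16,-16],
  [-42,-16,-16],
  [-42,-16,-16],
  [-42,-16,-16],
  [-42,-16,-16],
  [-42,-16,-16],
  [-42,-16,-16],
  [-42,-16,-16],
  [-42,-16,-16],
  [-58,-51,-16],
  [-58,-51,-16],
  [-58,-51,-16],
  [-58,-51,-16],
  [-58,-51,-16],
], spin=[0,0,0,0,30,30,30,30,30,30,30,30,30,30,30,68,68,68,68,68], fingers=[0,0,0,0,0,0,0,0,0,0,0,0,0,0,0,0,0,0,0,0], grip_force=40)

```text
time: 1.77
ee_pos: [562.5, 172.3, 382.2]
ee_rot: [-0.0, 0.64, 0.768, -0.0]
ft_force: [2.3, -0.3, -0.7]
finger_gap: 43.4
grasp_force: 0.0
```

```bash
python3 -c "
from h import *
to(570,0,350,8.6);to(503,-191,300,8.6)"
```

```text
travel cm [-17.08  -2.37   3.22] spin 1.8 heading 10.4
travel cm [-34.66 -12.4    8.23] spin 1.8 heading 10.4
```

```bash
python3 -c "
from h import *
to(437.7,-201.2,180,8.7);to(437.7,-201.2,88,8.7)"
```

```text
travel cm [-34.49 -19.    20.23] spin 1.7 heading 10.4
travel cm [-34.49 -18.99  29.43] spin 1.7 heading 10.4
```

apply_moves([
  [-34.5,-19,10],
  [-34.5,-19,10],
  [-34.5,-19,10],
  [-34.5,-19,10],
  [-34.5,-19,10],
  [-34.5,-19,10],
  [-34.5,-19,10],
  [-34.5,-19,10],
  [-34.5,-19,10],
  [-34.5,-19,10],
  [-34.5,-19,10],
  [-34.5,-19,18],
  [-34.5,-19,18],
  [-34.5,-19,18],
  [-34.5,-19,18],
  [-34.5,-19,18],
  [-34.5,-19,18],
  [-34.5,-19,18],
], spin=[1.7,1.7,1.7,1.7,1.7,1.7,1.7,1.7,1.7,1.7,1.7,1.7,1.7,1.7,1.7,1.7,1.7,1.7], fingers=[0,0,0,0,0,0,0,0,0,0,0,0,0,0,0,0,0,0])

```text
time: 3.27
ee_pos: [441.4, -200.2, 204.5]
ee_rot: [0.001, 0.649, 0.761, 0.001]
ft_force: [0.8, 0.1, 1.1]
finger_gap: 43.4
grasp_force: 0.0
```

```bash
python3 -c "
from h import *
to(437.7,-201.2,88,8.7)
b,d=vision.grab_frame('wrist');cv2.imwrite('pics/w1.png',b);K,V=cam('wrist');print(K,np.linalg.inv(V).round(3))"
```

```text
travel cm [-0.03 -0.41 11.64] spin 0.4 heading 9.1
[[309.70691629   0.         319.53526162]
 [  0.         309.70691629 202.03986484]
 [  0.           0.           1.        ]] [[ 9.88000e-01 -1.49000e-01 -4.90000e-02  4.28487e+02]
 [ 1.57000e-01  9.43000e-01  2.94000e-01 -1.18640e+02]
 [ 3.00000e-03 -2.98000e-01  9.55000e-01  3.65607e+02]
 [ 0.00000e+00  0.00000e+00  0.00000e+00  1.00000e+00]]
```

View pics/w1.png

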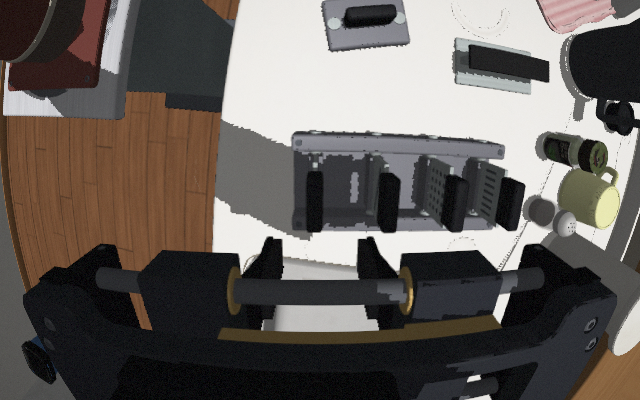

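The wrist view shows handle h4 at about (315,200), between the fingers at (270,255) and (372,255), with the dock stations to its right. I'll measure the handles in this frame.

```bash
cat >> h.py <<'E'
def wcloud():
    K,V=cam("wrist"); b,d=vision.grab_frame("wrist"); h,w=d.shape
    u,v=np.meshgrid(np.arange(w),np.arange(h)); a=(u-K[0,2])/K[0,0]; c=(v-K[1,2])/K[1,1]; t=np.hypot(a,c)
    k=np.where(t>1e-6,np.tan(np.minimum(t,1.45))/np.maximum(t,1e-6),1)*d
    P=np.stack([a*k,-c*k,-d,np.ones_like(d)],-1)@np.linalg.inv(V).T
    return b,d,P[...,:3]
E
python3 - <<'E'
from h import *
b,d,P=wcloud(); m=(P[...,2]>113)&(P[...,2]<127)&(P[...,0]>400)&(P[...,0]<680)&(P[...,1]<-140)&(P[...,1]>-240)&(d>0)
comps(P,m,"handle")
E
```

```text
handle px[307 176  17  57] 901 c [ 437.9 -198.1] LxW [48.7 13.5] long dir deg 98.4 mean [ 437.3 -196.6  118.9]
handle px[381 177  20  57] 907 c [ 502.8 -189. ] LxW [49.9 15.5] long dir deg 96.3 mean [ 501.6 -188.1  118.7]
handle px[448 180  22  53] 793 c [ 567.  -179.6] LxW [49.4 14.3] long dir deg 98.4 mean [ 565.9 -178.6  118.6]
handle px[504 182  22  49] 633 c [ 632.1 -170.2] LxW [48.8 15.6] long dir deg 97.3 mean [ 630.7 -169.6  118.2]
```

apply_moves([
  [0.06,-0.4,0],
  [0.06,-0.4,0],
  [0.06,-0.4,4],
  [0.06,-0.4,8],
  [0.06,-0.4,11.6],
  [0.06,-0.4,11.6],
  [0.06,-0.4,11.6],
  [0.06,-0.4,11.6],
  [0.06,-0.4,11.6],
  [0.06,-0.4,11.6],
  [0.06,-0.4,11.6],
  [0.06,-0.4,11.6],
  [0.06,-0.4,11.6],
  [0.06,-0.4,11.6],
  [0.06,-0.4,11.6],
], spin=[0.5,0.5,0.5,0.5,0.5,0.5,0.5,0.5,0.5,0.5,0.5,0.5,0.5,0.5,0.5], fingers=[0,0,0,0,0,0,0,0,1,1,1,1,1,1,1], grip_force=50)

```text
time: 4.62
ee_pos: [436.6, -200.0, 86.9]
ee_rot: [0.0, 0.653, 0.758, 0.0]
ft_force: [0.3, 0.1, 4.7]
finger_gap: 13.8
grasp_force: 50.0
```

```bash
python3 -c "
from h import *
to(437.7,-200.3,88,8.5)"
```

```text
travel cm [-0.05  0.11 -0.11] spin 0.0 heading 8.5
```

apply_moves([
  [0,0,-0.3],
  [0,0,-0.6],
  [0,0,-0.9],
  [0,0,-1.2],
  [0,0,-1.5],
  [0,0,-2],
  [0,0,-3],
  [0,0,-4],
  [0,0,-6],
  [0,0,-8],
  [0,0,-10.5],
  [0,0,-10.5],
  [0,0,-10.5],
], spin=[0,0,0,0,0,0,0,0,0,0,0,0,0], fingers=[1,1,1,1,1,1,1,1,1,1,1,1,1])

```text
time: 5.7
ee_pos: [437.2, -200.4, 193.6]
ee_rot: [0.001, 0.653, 0.758, 0.001]
ft_force: [0.1, 0.1, -1.1]
finger_gap: 13.8
grasp_force: 50.0
```

```bash
python3 - <<'E'
from h import *
to(470,0,190,2);to(440.9,196.3,190,-4.8)
b,d,P=wcloud();cv2.imwrite("pics/w2.png",b)
m=(P[...,2]>190)&(P[...,2]<240)&(P[...,0]>400)&(P[...,0]<480)&(P[...,1]<-140)&(P[...,1]>-240)&(d>0)
comps(P,m,"handle")
E
```

```text
travel cm [19.33  6.21  0.38] spin 6.5 heading 8.5
travel cm [39.18  6.25  0.37] spin 13.3 heading 8.5
handle px[284 199  72  81] 3417 c [ 437.  -185.9] LxW [29.3 29. ] long dir deg 58.1 mean [ 435.6 -185.3  219.8]
handle px[305 306  28  15] 382 c [ 439.8 -214.7] LxW [18.7 13.7] long dir deg 97.3 mean [ 440.  -217.8  226. ]
```

View pics/w2.png

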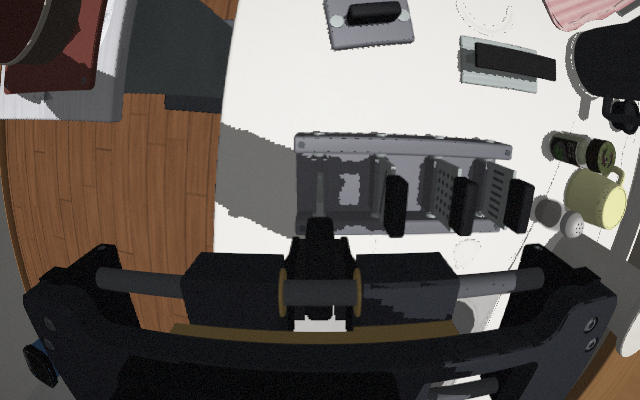

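The first plate is out: its station at (320,185) is empty and its handle is in the fingers at (320,225).

apply_moves([
  [19,7,0.3],
  [19,7,0.3],
  [19,7,0.3],
  [19,7,0.3],
  [19,7,0.3],
  [39.2,6.2,0.3],
  [39.2,6.2,0.3],
  [39.2,6.2,0.3],
  [39.2,6.2,0.3],
  [39.2,6.2,0.3],
  [39.2,6.2,0.3],
  [39.2,6.2,0.3],
  [39.2,6.2,0.3],
  [39.2,6.2,0.3],
  [39.2,6.2,0.3],
], spin=[5,5,5,5,5,13.3,13.3,13.3,13.3,13.3,13.3,13.3,13.3,13.3,13.3], fingers=[1,1,1,1,1,1,1,1,1,1,1,1,1,1,1])

```text
time: 7.0
ee_pos: [439.6, 195.4, 188.4]
ee_rot: [0.0, 0.737, 0.676, -0.0]
ft_force: [0.3, -0.3, -0.5]
finger_gap: 13.5
grasp_force: 50.0
```

```bash
python3 - <<'E'
from h import *
to(440.9,196.3,140,-4.8)
b,d,P=wcloud();cv2.imwrite("pics/w3.png",b)
hsv=cv2.cvtColor(b,cv2.COLOR_BGR2HSV);Z=P[...,2];W=(d>0)&(P[...,0]>390)&(P[...,0]<690)&(P[...,1]>120)&(P[...,1]<260)
rect(P,W&(Z>55)&(Z<68)&(hsv[...,1]>60),"block")
comps(P,W&(Z<50),"hole",40)
E
```

```text
travel cm [0.1  0.12 4.84] spin -0.1 heading -4.9
block 16272 c [540.6 191.8] LxW [249.9  91.9] long dir deg 175.2 mean [532.2 195.4  61.2]
hole px[271 118 243 125] 7166 c [540.  190.1] LxW [300.  139.7] long dir deg 180.0 mean [514.4 233.4   3.9]
hole px[316 155   9  60] 246 c [441.1 196.8] LxW [65.3  8.6] long dir deg 85.3 mean [442.6 209.6  19.1]
hole px[380 155  11  66] 481 c [507.6 192.4] LxW [69.2  8.9] long dir deg 85.0 mean [510.7 189.4  31.7]
hole px[440 157  12  63] 336 c [576.8 186.8] LxW [68.9  5.6] long dir deg 81.7 mean [576.7 186.6  42.8]
hole px[493 160  10  59] 154 c [642.9 181.3] LxW [68.3  3.5] long dir deg 84.6 mean [642.9 183.   47.1]
hole px[335 234  52   5] 139 c [484.9 121. ] LxW [63.5  5.5] long dir deg 175.7 mean [478.  122.4  -0.5]
```

View pics/w3.png

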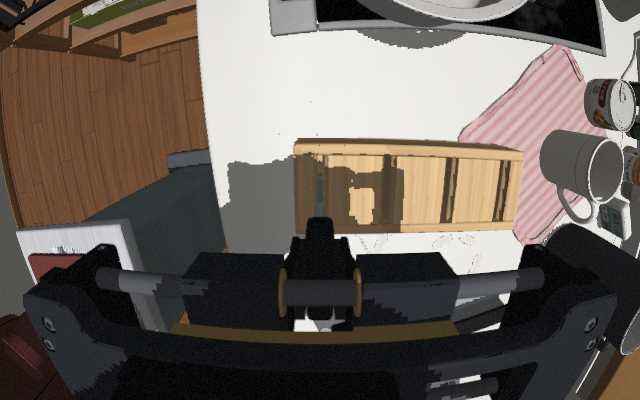

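apply_moves([
  [0.23,0.08,2],
  [0.23,0.08,4],
  [0.23,0.08,4.4],
  [0.23,0.08,4.8],
  [0.23,0.08,5.1],
  [0.23,0.08,5.4],
  [0.23,0.08,5.7],
  [0.23,0.08,6],
  [0.23,0.08,6.2],
  [0.23,0.08,6.2],
], spin=[0,0,0,0,0,0,0,0,0,0], fingers=[1,1,1,1,1,1,1,1,1,1], grip_force=25)

```text
time: 7.88
ee_pos: [440.2, 199.0, 126.3]
ee_rot: [0.0, 0.736, 0.677, -0.0]
ft_force: [-0.1, -0.4, -0.9]
finger_gap: 13.9
grasp_force: 25.0
```

```bash
python3 - <<'E'
from h import *
to(440.6,197.6,89,-4.8); print(ctrl.state()["torque"])
E
```

```text
travel cm [-0.14  0.06  3.73] spin 0.0 heading -4.8
[-0.05724486  0.0312502  -0.0159179 ]
```

apply_moves([
  [-0.1,0.05,0.4],
  [-0.1,0.05,0.8],
  [-0.1,0.05,1.2],
  [-0.1,0.05,1.6],
  [-0.1,0.05,2],
  [-0.1,0.05,2.4],
  [-0.1,0.05,2.8],
  [-0.1,0.05,3.1],
  [-0.1,0.05,3.4],
  [-0.1,0.05,3.7],
  [-0.1,0.05,3.85],
  [-0.1,0.05,3.85],
], spin=[0,0,0,0,0,0,0,0,0,0,0,0], fingers=[1,1,1,1,1,1,1,1,1,1,1,1], grip_force=25)

```text
time: 8.88
ee_pos: [441.3, 198.1, 88.8]
ee_rot: [0.0, 0.736, 0.677, 0.0]
ft_force: [-1.2, -1.7, 8.4]
finger_gap: 13.7
grasp_force: 25.0
```

apply_moves([
  [0,0,0],
  [0,0,0],
  [0,0,0],
  [0,0,0],
  [0,0,-4],
  [0,0,-8],
  [0,0,-11],
  [0,0,-11],
  [0,0,-11],
], spin=[0,0,0,0,0,0,0,0,0], fingers=[0,0,0,0,0,0,0,0,0])

```text
time: 9.63
ee_pos: [441.6, 198.7, 199.8]
ee_rot: [0.0, 0.736, 0.677, 0.002]
ft_force: [0.1, -0.8, -0.7]
finger_gap: 43.2
grasp_force: 0.0
```

```bash
python3 - <<'E'
from h import *
to(502.6,-190.5,160,8.5); to(502.6,-190.5,87,8.5)
b,d,P=wcloud()
m=(P[...,2]>113)&(P[...,2]<130)&(P[...,0]>400)&(P[...,0]<480)&(P[...,1]<260)&(P[...,1]>150)&(d>0)
comps(P,m,"handle")
E
```

```text
travel cm [-38.29   9.29   3.9 ] spin -13.3 heading -4.8
travel cm [-38.31   9.27  11.2 ] spin -13.3 heading -4.8
handle px[310 179  19  59] 1022 c [442.1 199.7] LxW [49.9 15.2] long dir deg 84.6 mean [441.9 201.6 120.3]
```

apply_moves([
  [-38.3,9.3,3],
  [-38.3,9.3,3],
  [-38.3,9.3,3],
  [-38.3,9.3,3],
  [-38.3,9.3,3],
  [-38.3,9.3,3],
  [-38.3,9.3,3],
  [-38.3,9.3,3],
  [-38.3,9.3,3],
  [-38.3,9.3,3],
  [-38.3,9.3,3],
  [-38.3,9.3,3.5],
  [-38.3,9.3,3.5],
  [-38.3,9.3,3.5],
  [-38.3,9.3,3.5],
], spin=[-13.3,-13.3,-13.3,-13.3,-13.3,-13.3,-13.3,-13.3,-13.3,-13.3,-13.3,-13.3,-13.3,-13.3,-13.3], fingers=[0,0,0,0,0,0,0,0,0,0,0,0,0,0,0])

```text
time: 10.93
ee_pos: [501.5, -189.9, 162.6]
ee_rot: [-0.0, 0.652, 0.758, -0.0]
ft_force: [-0.4, 0.7, -0.0]
finger_gap: 43.4
grasp_force: 0.0
```

```bash
python3 - <<'E'
from h import *
to(502.6,-190.5,87,8.5)
E
```

```text
travel cm [-0.08  0.1   7.56] spin 0.2 heading 8.7
```

apply_moves([
  [-0.05,0.1,2],
  [-0.05,0.1,5],
  [-0.05,0.1,7.5],
  [-0.05,0.1,7.5],
  [-0.05,0.1,7.5],
  [-0.05,0.1,7.5],
  [-0.05,0.1,7.5],
  [-0.05,0.1,7.5],
  [-0.05,0.1,7.5],
  [-0.05,0.1,7.5],
  [-0.05,0.1,7.5],
  [-0.05,0.1,7.5],
], spin=[0.2,0.2,0.2,0.2,0.2,0.2,0.2,0.2,0.2,0.2,0.2,0.2], fingers=[0,0,0,0,0,1,1,1,1,1,1,1], grip_force=50)

```text
time: 11.93
ee_pos: [502.9, -191.8, 88.6]
ee_rot: [0.0, 0.654, 0.757, 0.0]
ft_force: [-0.9, 0.2, 5.8]
finger_gap: 13.8
grasp_force: 50.0
```

apply_moves([
  [0,0,-0.3],
  [0,0,-0.6],
  [0,0,-0.9],
  [0,0,-1.2],
  [0,0,-1.5],
  [0,0,-2],
  [0,0,-3],
  [0,0,-4],
  [0,0,-6],
  [0,0,-8],
  [0,0,-10.5],
  [0,0,-10.5],
  [0,0,-10.5],
], spin=[0,0,0,0,0,0,0,0,0,0,0,0,0], fingers=[1,1,1,1,1,1,1,1,1,1,1,1,1])

```text
time: 13.02
ee_pos: [503.9, -192.1, 195.3]
ee_rot: [0.002, 0.654, 0.757, 0.001]
ft_force: [-0.6, -0.1, -1.0]
finger_gap: 13.8
grasp_force: 50.0
```

```bash
python3 - <<'E'
from h import *
to(506.6,192.5,188,-4.8)
E
```

```text
travel cm [38.02  5.84  0.74] spin 13.1 heading 8.3
```

apply_moves([
  [37.9,5.85,0],
  [37.9,5.85,0],
  [37.9,5.85,0],
  [37.9,5.85,0],
  [37.9,5.85,0],
  [37.9,5.85,0],
  [37.9,5.85,0],
  [37.9,5.85,0],
  [37.9,5.85,0],
  [37.9,5.85,0],
  [37.9,5.85,0.3],
  [37.9,5.85,0.3],
  [37.9,5.85,0.3],
  [37.9,5.85,0.3],
  [37.9,5.85,0.3],
], spin=[13.1,13.1,13.1,13.1,13.1,13.1,13.1,13.1,13.1,13.1,13.1,13.1,13.1,13.1,13.1], fingers=[1,1,1,1,1,1,1,1,1,1,1,1,1,1,1])

```text
time: 14.27
ee_pos: [505.8, 190.3, 190.2]
ee_rot: [0.0, 0.737, 0.676, 0.0]
ft_force: [1.0, -0.0, -0.6]
finger_gap: 13.7
grasp_force: 50.0
```

```bash
python3 - <<'E'
from h import *
to(506.6,191.2,90.5,-4.8)
E
```

```text
travel cm [0.09 0.07 9.97] spin -0.1 heading -4.9
```

apply_moves([
  [0.08,0.07,2],
  [0.08,0.07,4],
  [0.08,0.07,4.6],
  [0.08,0.07,4.9],
  [0.08,0.07,5.2],
  [0.08,0.07,5.5],
  [0.08,0.07,5.8],
  [0.08,0.07,6.1],
  [0.08,0.07,6.1],
], spin=[0,0,0,0,0,0,0,0,0], fingers=[1,1,1,1,1,1,1,1,1], grip_force=25)

```text
time: 15.02
ee_pos: [506.2, 192.5, 128.8]
ee_rot: [-0.0, 0.736, 0.677, -0.0]
ft_force: [0.2, 0.2, -1.2]
finger_gap: 14.1
grasp_force: 25.0
```

```bash
python3 - <<'E'
from h import *
to(506.6,191.2,90.5,-4.8)
E
```

```text
travel cm [-0.13  0.05  3.83] spin 0.0 heading -4.8
```

Already in the slot mouth with no contact, so I'll seat and release it.

apply_moves([
  [-0.08,0.03,0.4],
  [-0.08,0.03,0.8],
  [-0.08,0.03,1.2],
  [-0.08,0.03,1.6],
  [-0.08,0.03,2],
  [-0.08,0.03,2.4],
  [-0.08,0.03,2.8],
  [-0.08,0.03,3.2],
  [-0.08,0.03,3.5],
  [-0.08,0.03,3.8],
  [-0.08,0.03,3.95],
  [-0.08,0.03,3.95],
], spin=[0,0,0,0,0,0,0,0,0,0,0,0], fingers=[1,1,1,1,1,1,1,1,1,1,1,1], grip_force=25)

```text
time: 16.02
ee_pos: [507.1, 191.7, 90.5]
ee_rot: [-0.0, 0.736, 0.677, 0.0]
ft_force: [-3.2, -1.3, 9.5]
finger_gap: 13.6
grasp_force: 25.0
```

apply_moves([
  [0,0,0],
  [0,0,0],
  [0,0,0],
  [0,0,0],
  [0,0,-4],
  [0,0,-8],
  [0,0,-11],
  [0,0,-11],
  [0,0,-11],
], spin=[0,0,0,0,0,0,0,0,0], fingers=[0,0,0,0,0,0,0,0,0])

```text
time: 16.77
ee_pos: [507.6, 192.2, 201.3]
ee_rot: [0.0, 0.736, 0.677, 0.002]
ft_force: [-0.7, 0.2, -0.5]
finger_gap: 43.2
grasp_force: 0.0
```

```bash
python3 - <<'E'
from h import *
to(567.6,-180.8,160,8.5)
b,d,P=wcloud()
m=(P[...,2]>113)&(P[...,2]<130)&(P[...,0]>400)&(P[...,0]<680)&(P[...,1]<260)&(P[...,1]>140)&(d>0)
comps(P,m,"handle")
E
```

```text
travel cm [-36.68   9.07   4.06] spin -13.3 heading -4.8
handle px[309 177  17  59] 973 c [506.6 194.8] LxW [49.5 13.6] long dir deg 84.8 mean [506.6 196.  120.8]
handle px[231 179  21  57] 983 c [442.1 199.5] LxW [49.3 15.1] long dir deg 85.7 mean [443.2 200.8 120.3]
```

apply_moves([
  [-36.6,9.1,3],
  [-36.6,9.1,3],
  [-36.6,9.1,3],
  [-36.6,9.1,3],
  [-36.6,9.1,3],
  [-36.6,9.1,3],
  [-36.6,9.1,3],
  [-36.6,9.1,3],
  [-36.6,9.1,3],
  [-36.6,9.1,3],
  [-36.6,9.1,3],
  [-36.6,9.1,3.5],
  [-36.6,9.1,3.5],
  [-36.6,9.1,3.5],
  [-36.6,9.1,3.5],
  [-36.6,9.1,3.5],
  [-36.6,9.1,3.5],
], spin=[-13.3,-13.3,-13.3,-13.3,-13.3,-13.3,-13.3,-13.3,-13.3,-13.3,-13.3,-13.3,-13.3,-13.3,-13.3,-13.3,-13.3], fingers=[0,0,0,0,0,0,0,0,0,0,0,0,0,0,0,0,0])

```text
time: 18.23
ee_pos: [567.1, -179.8, 164.8]
ee_rot: [0.0, 0.652, 0.758, 0.0]
ft_force: [-0.6, 0.4, -0.5]
finger_gap: 43.4
grasp_force: 0.0
```

```bash
python3 - <<'E'
from h import *
to(567.6,-180.8,87,8.5)
E
```

```text
travel cm [-0.11  0.04  7.78] spin 0.1 heading 8.6
```

apply_moves([
  [0,0.05,2],
  [0,0.05,5],
  [0,0.05,7.7],
  [0,0.05,7.7],
  [0,0.05,7.7],
  [0,0.05,7.7],
  [0,0.05,7.7],
  [0,0.05,7.7],
  [0,0.05,7.7],
  [0,0.05,7.7],
  [0,0.05,7.7],
  [0,0.05,7.7],
], spin=[0.1,0.1,0.1,0.1,0.1,0.1,0.1,0.1,0.1,0.1,0.1,0.1], fingers=[0,0,0,0,0,1,1,1,1,1,1,1], grip_force=50)

```text
time: 19.23
ee_pos: [567.7, -180.6, 88.1]
ee_rot: [0.0, 0.653, 0.757, 0.0]
ft_force: [-0.1, 0.5, 5.0]
finger_gap: 13.6
grasp_force: 50.0
```

apply_moves([
  [0,0,-0.3],
  [0,0,-0.6],
  [0,0,-0.9],
  [0,0,-1.2],
  [0,0,-1.5],
  [0,0,-2],
  [0,0,-3],
  [0,0,-4],
  [0,0,-6],
  [0,0,-8],
  [0,0,-10.5],
  [0,0,-10.5],
  [0,0,-10.5],
], spin=[0,0,0,0,0,0,0,0,0,0,0,0,0], fingers=[1,1,1,1,1,1,1,1,1,1,1,1,1])

```text
time: 20.32
ee_pos: [568.6, -181.0, 195.1]
ee_rot: [0.002, 0.653, 0.757, 0.001]
ft_force: [-0.3, -0.5, -2.0]
finger_gap: 13.8
grasp_force: 50.0
```

```bash
python3 - <<'E'
from h import *
to(572.4,187,188,-4.8)
E
```

```text
travel cm [36.35  5.77  0.7 ] spin 13.2 heading 8.4
```

apply_moves([
  [36.4,5.8,0],
  [36.4,5.8,0],
  [36.4,5.8,0],
  [36.4,5.8,0],
  [36.4,5.8,0],
  [36.4,5.8,0],
  [36.4,5.8,0],
  [36.4,5.8,0],
  [36.4,5.8,0],
  [36.4,5.8,0],
  [36.4,5.8,0.3],
  [36.4,5.8,0.3],
  [36.4,5.8,0.3],
  [36.4,5.8,0.3],
  [36.4,5.8,0.3],
  [36.4,5.8,0.3],
], spin=[13.2,13.2,13.2,13.2,13.2,13.2,13.2,13.2,13.2,13.2,13.2,13.2,13.2,13.2,13.2,13.2], fingers=[1,1,1,1,1,1,1,1,1,1,1,1,1,1,1,1])

```text
time: 21.65
ee_pos: [571.5, 187.1, 189.7]
ee_rot: [-0.0, 0.736, 0.677, 0.0]
ft_force: [-0.1, -0.4, -0.8]
finger_gap: 13.6
grasp_force: 50.0
```

```bash
python3 - <<'E'
from h import *
to(572.4,187,90,-4.8)
E
```

```text
travel cm [-0.01  0.09  9.97] spin -0.0 heading -4.8
```

apply_moves([
  [-0.05,0.07,2],
  [-0.05,0.07,4],
  [-0.05,0.07,4.6],
  [-0.05,0.07,4.9],
  [-0.05,0.07,5.2],
  [-0.05,0.07,5.5],
  [-0.05,0.07,5.8],
  [-0.05,0.07,6.1],
  [-0.05,0.07,6.1],
], spin=[0,0,0,0,0,0,0,0,0], fingers=[1,1,1,1,1,1,1,1,1], grip_force=25)

```text
time: 22.4
ee_pos: [571.9, 187.5, 128.3]
ee_rot: [-0.0, 0.736, 0.677, -0.0]
ft_force: [0.0, 0.4, 0.1]
finger_gap: 14.0
grasp_force: 25.0
```

```bash
python3 - <<'E'
from h import *
to(572.4,187,90,-4.8)
E
```

```text
travel cm [-0.05  0.06  3.83] spin 0.0 heading -4.8
```

apply_moves([
  [-0.05,0.03,0.4],
  [-0.05,0.03,0.8],
  [-0.05,0.03,1.2],
  [-0.05,0.03,1.6],
  [-0.05,0.03,2],
  [-0.05,0.03,2.4],
  [-0.05,0.03,2.8],
  [-0.05,0.03,3.2],
  [-0.05,0.03,3.5],
  [-0.05,0.03,3.8],
  [-0.05,0.03,3.95],
  [-0.05,0.03,3.95],
], spin=[0,0,0,0,0,0,0,0,0,0,0,0], fingers=[1,1,1,1,1,1,1,1,1,1,1,1], grip_force=25)

```text
time: 23.4
ee_pos: [572.8, 186.9, 90.0]
ee_rot: [-0.0, 0.736, 0.677, 0.0]
ft_force: [-2.6, -0.4, 9.5]
finger_gap: 13.6
grasp_force: 25.0
```

apply_moves([
  [0,0,0],
  [0,0,0],
  [0,0,0],
  [0,0,0],
  [0,0,-4],
  [0,0,-8],
  [0,0,-11],
  [0,0,-11],
  [0,0,-11],
], spin=[0,0,0,0,0,0,0,0,0], fingers=[0,0,0,0,0,0,0,0,0])

```text
time: 24.15
ee_pos: [573.3, 187.3, 200.9]
ee_rot: [0.0, 0.736, 0.677, 0.002]
ft_force: [-1.1, 1.0, 0.1]
finger_gap: 43.4
grasp_force: 0.0
```

```bash
python3 - <<'E'
from h import *
to(632.8,-171.2,160,8.5)
b,d,P=wcloud()
m=(P[...,2]>113)&(P[...,2]<130)&(P[...,0]>400)&(P[...,0]<680)&(P[...,1]<260)&(P[...,1]>140)&(d>0)
comps(P,m,"handle")
E
```

```text
travel cm [-35.24   8.89   4.04] spin -13.3 heading -4.8
handle px[231 179  21  57] 987 c [507.6 194.4] LxW [49.2 15.1] long dir deg 85.0 mean [508.8 195.8 120.3]
handle px[309 179  17  59] 984 c [572.  188.2] LxW [49.8 13.7] long dir deg 85.3 mean [572.2 189.4 120.7]
handle px[163 180  22  55] 885 c [442.6 199.3] LxW [49.8 15.2] long dir deg 84.5 mean [444.  200.5 119.9]
```

apply_moves([
  [-35.2,8.9,3],
  [-35.2,8.9,3],
  [-35.2,8.9,3],
  [-35.2,8.9,3],
  [-35.2,8.9,3],
  [-35.2,8.9,3],
  [-35.2,8.9,3],
  [-35.2,8.9,3],
  [-35.2,8.9,3],
  [-35.2,8.9,3],
  [-35.2,8.9,3],
  [-35.2,8.9,3.5],
  [-35.2,8.9,3.5],
  [-35.2,8.9,3.5],
  [-35.2,8.9,3.5],
  [-35.2,8.9,3.5],
  [-35.2,8.9,3.5],
], spin=[-13.3,-13.3,-13.3,-13.3,-13.3,-13.3,-13.3,-13.3,-13.3,-13.3,-13.3,-13.3,-13.3,-13.3,-13.3,-13.3,-13.3], fingers=[0,0,0,0,0,0,0,0,0,0,0,0,0,0,0,0,0])

```text
time: 25.62
ee_pos: [631.9, -170.5, 164.3]
ee_rot: [0.0, 0.652, 0.758, 0.0]
ft_force: [-0.0, -0.3, -0.1]
finger_gap: 43.7
grasp_force: 0.0
```

```bash
python3 - <<'E'
from h import *
to(632.8,-171.2,87,8.5)
E
```

```text
travel cm [-0.08  0.08  7.73] spin 0.1 heading 8.6
```

apply_moves([
  [0,0.08,2],
  [0,0.08,5],
  [0,0.08,7.7],
  [0,0.08,7.7],
  [0,0.08,7.7],
  [0,0.08,7.7],
  [0,0.08,7.7],
  [0,0.08,7.7],
  [0,0.08,7.7],
  [0,0.08,7.7],
  [0,0.08,7.7],
  [0,0.08,7.7],
], spin=[0.1,0.1,0.1,0.1,0.1,0.1,0.1,0.1,0.1,0.1,0.1,0.1], fingers=[0,0,0,0,0,1,1,1,1,1,1,1], grip_force=50)

```text
time: 26.62
ee_pos: [632.8, -171.2, 87.6]
ee_rot: [0.0, 0.653, 0.757, 0.0]
ft_force: [-0.3, 0.8, 3.5]
finger_gap: 13.6
grasp_force: 50.0
```

apply_moves([
  [0,0,-0.3],
  [0,0,-0.6],
  [0,0,-0.9],
  [0,0,-1.2],
  [0,0,-1.5],
  [0,0,-2],
  [0,0,-3],
  [0,0,-4],
  [0,0,-6],
  [0,0,-8],
  [0,0,-10.5],
  [0,0,-10.5],
  [0,0,-10.5],
], spin=[0,0,0,0,0,0,0,0,0,0,0,0,0], fingers=[1,1,1,1,1,1,1,1,1,1,1,1,1])

```text
time: 27.7
ee_pos: [633.7, -171.7, 195.0]
ee_rot: [0.002, 0.653, 0.757, 0.001]
ft_force: [0.4, -0.4, -1.3]
finger_gap: 13.4
grasp_force: 50.0
```

```bash
python3 - <<'E'
from h import *
to(638.1,181.5,188,-4.8)
E
```

```text
travel cm [34.87  5.61  0.69] spin 13.2 heading 8.4
```

apply_moves([
  [34.9,5.65,0],
  [34.9,5.65,0],
  [34.9,5.65,0],
  [34.9,5.65,0],
  [34.9,5.65,0],
  [34.9,5.65,0],
  [34.9,5.65,0],
  [34.9,5.65,0],
  [34.9,5.65,0],
  [34.9,5.65,0],
  [34.9,5.65,0.3],
  [34.9,5.65,0.3],
  [34.9,5.65,0.3],
  [34.9,5.65,0.3],
  [34.9,5.65,0.3],
  [34.9,5.65,0.3],
], spin=[13.2,13.2,13.2,13.2,13.2,13.2,13.2,13.2,13.2,13.2,13.2,13.2,13.2,13.2,13.2,13.2], fingers=[1,1,1,1,1,1,1,1,1,1,1,1,1,1,1,1])

```text
time: 29.03
ee_pos: [637.3, 181.5, 189.3]
ee_rot: [0.0, 0.736, 0.677, 0.0]
ft_force: [-0.6, 0.1, 0.5]
finger_gap: 13.5
grasp_force: 50.0
```

```bash
python3 - <<'E'
from h import *
to(638.1,181.5,89.6,-4.8)
E
```

```text
travel cm [0.   0.07 9.97] spin -0.0 heading -4.8
```

apply_moves([
  [-0.05,0.06,2],
  [-0.05,0.06,4],
  [-0.05,0.06,4.6],
  [-0.05,0.06,4.9],
  [-0.05,0.06,5.2],
  [-0.05,0.06,5.5],
  [-0.05,0.06,5.8],
  [-0.05,0.06,6.1],
  [-0.05,0.06,6.1],
], spin=[0,0,0,0,0,0,0,0,0], fingers=[1,1,1,1,1,1,1,1,1], grip_force=25)

```text
time: 29.78
ee_pos: [637.6, 181.9, 127.8]
ee_rot: [-0.0, 0.736, 0.677, -0.0]
ft_force: [-0.3, -0.1, -1.0]
finger_gap: 14.1
grasp_force: 25.0
```

```bash
python3 - <<'E'
from h import *
to(638.1,181.5,89.6,-4.8)
E
```

```text
travel cm [-0.04  0.05  3.82] spin 0.0 heading -4.8
```

apply_moves([
  [-0.05,0.03,0.4],
  [-0.05,0.03,0.8],
  [-0.05,0.03,1.2],
  [-0.05,0.03,1.6],
  [-0.05,0.03,2],
  [-0.05,0.03,2.4],
  [-0.05,0.03,2.8],
  [-0.05,0.03,3.2],
  [-0.05,0.03,3.5],
  [-0.05,0.03,3.8],
  [-0.05,0.03,3.95],
  [-0.05,0.03,3.95],
], spin=[0,0,0,0,0,0,0,0,0,0,0,0], fingers=[1,1,1,1,1,1,1,1,1,1,1,1], grip_force=25)

```text
time: 30.78
ee_pos: [638.4, 181.3, 89.6]
ee_rot: [0.0, 0.736, 0.677, 0.0]
ft_force: [-2.4, -0.6, 7.6]
finger_gap: 13.8
grasp_force: 25.0
```

apply_moves([
  [0,0,0],
  [0,0,0],
  [0,0,0],
  [0,0,0],
  [0,0,-4],
  [0,0,-8],
  [0,0,-11],
  [0,0,-11],
  [0,0,-11],
], spin=[0,0,0,0,0,0,0,0,0], fingers=[0,0,0,0,0,0,0,0,0])

```text
time: 31.53
ee_pos: [639.1, 181.5, 200.6]
ee_rot: [0.001, 0.736, 0.677, 0.002]
ft_force: [-0.0, 0.0, -0.5]
finger_gap: 43.5
grasp_force: 0.0
```

```bash
python3 - <<'E'
from h import *
b,d,P=wcloud()
m=(P[...,2]>113)&(P[...,2]<130)&(P[...,0]>400)&(P[...,0]<680)&(P[...,1]<260)&(P[...,1]>140)&(d>0)
comps(P,m,"handle")
b,d=vision.grab_frame("top");cv2.imwrite("pics/top1.png",b);K,V=cam("top");P=cloud("top",d,K,V);Z=P[...,2];g=cv2.cvtColor(b,cv2.COLOR_BGR2GRAY)
W=(P[...,0]>400)&(P[...,0]<740)&(P[...,1]>-110)&(P[...,1]<110)
comps(P,W&(Z>38)&(Z<52),"z38-50",80)
comps(P,W&(Z>8)&(Z<16),"z12",300)
E
```

```text
handle px[310 178  17  60] 981 c [638.6 182.6] LxW [50.  13.6] long dir deg 85.5 mean [638.9 183.8 120.7]
handle px[162 180  22  54] 876 c [508.2 194.4] LxW [49.6 14.9] long dir deg 84.0 mean [509.6 195.4 119.9]
handle px[230 180  22  57] 993 c [572.9 188. ] LxW [49.2 15.3] long dir deg 85.4 mean [574.  189.3 120.2]
handle px[106 182  22  51] 713 c [442.7 199.1] LxW [50.2 15.2] long dir deg 85.7 mean [444.7 200.3 119.5]
z38-50 px[302 165  23  49] 561 c [643.5 -18.1] LxW [120.5  28.1] long dir deg 9.5 mean [641.9 -18.3  45. ]
z38-50 px[322 251  15  23] 163 c [466.3 -41.3] LxW [52.8 16.1] long dir deg 17.8 mean [465.9 -41.   47.2]
z12 px[310 240  38  47] 865 c [466.5 -41.2] LxW [95.6 63.6] long dir deg 17.9 mean [465.3 -41.   11.8]
```

View pics/top1.png

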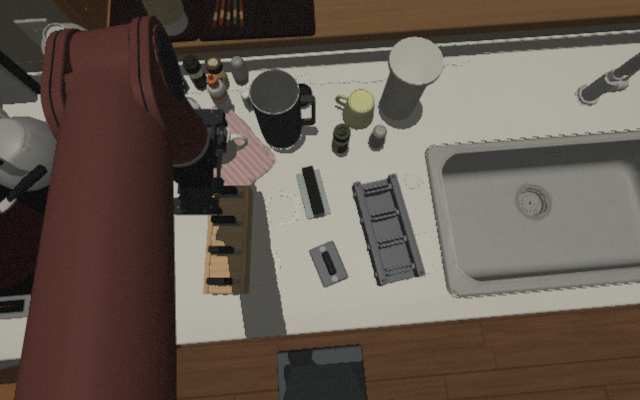

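Four handles now stand in the block at (228,190), (223,220), (221,250) and (219,282), and the dock is empty. The guard has been knocked about 32 mm to (328,262); the rail is unchanged at (313,192).

```bash
python3 - <<'E'
from h import *
to(464.4,-39.2,150,-72.1)
E
```

```text
travel cm [-23.42 -15.41   4.79] spin 67.3 heading -4.8
```

apply_moves([
  [-23.4,-15.4,0],
  [-23.4,-15.4,0],
  [-23.4,-15.4,0],
  [-23.4,-15.4,0],
  [-23.4,-15.4,0],
  [-23.4,-15.4,0],
  [-23.4,-15.4,0],
  [-23.4,-15.4,0],
  [-23.4,-15.4,0],
  [-23.4,-15.4,0],
  [-23.4,-15.4,4],
  [-23.4,-15.4,4],
  [-23.4,-15.4,4],
  [-23.4,-15.4,4],
  [-23.4,-15.4,4],
  [-23.4,-15.4,4],
  [-23.4,-15.4,4],
], spin=[67.3,67.3,67.3,67.3,67.3,67.3,67.3,67.3,67.3,67.3,67.3,67.3,67.3,67.3,67.3,67.3,67.3], fingers=[0,0,0,0,0,0,0,0,0,0,0,0,0,0,0,0,0])

```text
time: 33.05
ee_pos: [465.6, -39.0, 159.4]
ee_rot: [-0.0, 0.988, 0.156, 0.001]
ft_force: [0.2, 0.1, 0.6]
finger_gap: 43.6
grasp_force: 0.0
```

```bash
python3 - <<'E'
from h import *
b,d,P=wcloud();cv2.imwrite("pics/w4.png",b);Z=P[...,2]
W=(P[...,0]>390)&(P[...,0]<740)&(P[...,1]>-110)&(P[...,1]<110)&(d>0)
comps(P,W&(Z>42)&(Z<52),"z45",80)
comps(P,W&(Z>8)&(Z<16),"z12",300)
to(464.4,-39.2,17,-72.1)
E
```

```text
z45 px[330   0  43  76] 2356 c [618.3 -18.8] LxW [73.3 28.6] long dir deg 9.1 mean [616.4 -19.   44.3]
z45 px[310 170  17  56] 922 c [465.7 -37.2] LxW [52.8 15.3] long dir deg 17.7 mean [466.5 -36.9  46.6]
z12 px[287 144  63  88] 4238 c [465.3 -37.2] LxW [94.5 64. ] long dir deg 18.0 mean [469.3 -36.4  11.2]
travel cm [-1.300e-01 -1.000e-02  1.422e+01] spin 0.0 heading -72.1
```

View pics/w4.png

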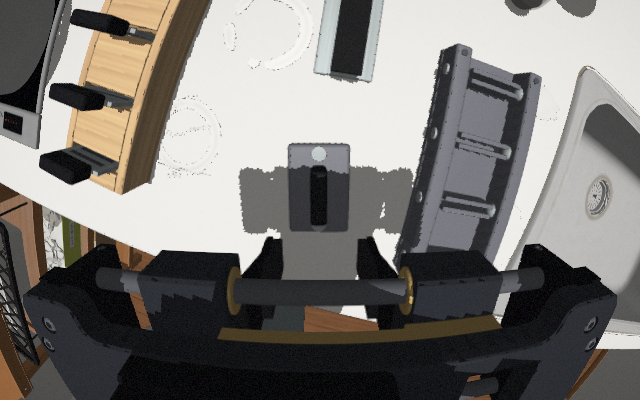

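The guard's ridge at (318,195) is aligned between the fingers at (270,255) and (370,255), so I can descend straight and grip.

apply_moves([
  [0,0,4],
  [0,0,8],
  [0,0,11],
  [0,0,13],
  [0,0,14.1],
  [0,0,14.1],
  [0,0,14.1],
  [0,0,14.1],
  [0,0,14.1],
  [0,0,14.1],
  [0,0,14.1],
  [0,0,14.1],
  [0,0,14.1],
  [0,0,14.1],
], spin=[0,0,0,0,0,0,0,0,0,0,0,0,0,0], fingers=[0,0,0,0,0,0,0,1,1,1,1,1,1,1], grip_force=25)

```text
time: 34.27
ee_pos: [465.4, -38.8, 18.0]
ee_rot: [-0.0, 0.988, 0.156, 0.0]
ft_force: [-2.2, 0.6, 6.4]
finger_gap: 15.8
grasp_force: 25.0
```

```bash
python3 - <<'E'
from h import *
to(641.5,-16.5,100,-80.3)
E
```

```text
travel cm [17.45  3.3  -8.2 ] spin 8.2 heading -72.1
```

apply_moves([
  [0,0,-2],
  [0,0,-5],
  [0,0,-8.5],
  [0,0,-8.5],
  [6,1,-8.5],
  [10,2,-8.5],
  [14,3,-8.5],
  [17.5,3.3,-8.5],
  [17.5,3.3,-8.5],
  [17.5,3.3,-8.5],
  [17.5,3.3,-8.5],
  [17.5,3.3,-8.5],
  [17.5,3.3,-8.5],
], spin=[0,0,0,0,4,8.2,8.2,8.2,8.2,8.2,8.2,8.2,8.2], fingers=[1,1,1,1,1,1,1,1,1,1,1,1,1])

```text
time: 35.35
ee_pos: [640.7, -17.0, 102.4]
ee_rot: [-0.0, 0.996, 0.084, -0.0]
ft_force: [-0.8, -0.1, -0.9]
finger_gap: 15.7
grasp_force: 25.0
```

```bash
python3 - <<'E'
from h import *
to(641.5,-16.5,63,-80.3)
b,d,P=wcloud();cv2.imwrite("pics/w5.png",b);Z=P[...,2]
W=(P[...,0]>390)&(P[...,0]<740)&(P[...,1]>-110)&(P[...,1]<110)&(d>0)
comps(P,W&(Z>38)&(Z<52),"z45",80)
comps(P,W&(Z>70)&(Z<140),"guard",300)
E
```

```text
travel cm [ 0.09 -0.04  3.94] spin -0.0 heading -80.3
z45 px[298 138  40  32] 1255 c [689.9  -6.7] LxW [28.1 22.4] long dir deg 99.4 mean [690.2  -6.5  44.2]
guard px[265 170 110 110] 10551 c [660.5 -13. ] LxW [64.5 56.2] long dir deg 100.3 mean [664.3 -12.6 105.1]
guard px[304 305  32  16] 417 c [610.8 -22.1] LxW [31.2 20.8] long dir deg 8.3 mean [620.3 -20.1 130.1]
```

View pics/w5.png

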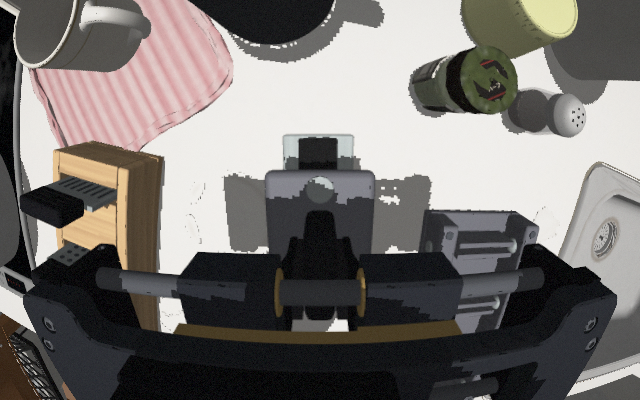

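The guard at (320,215) hangs in line with the rail cap at (318,152); about 1 mm lateral trim, then lower.

apply_moves([
  [0.08,-0.08,1],
  [0.08,-0.08,2],
  [0.08,-0.08,2.6],
  [0.08,-0.08,3],
  [0.08,-0.08,3.3],
  [0.08,-0.08,3.6],
  [0.08,-0.08,3.8],
  [0.08,-0.08,3.95],
  [0.08,-0.08,4.05],
  [0.08,-0.08,4.05],
  [0.08,-0.08,4.05],
], spin=[0,0,0,0,0,0,0,0,0,0,0], fingers=[1,1,1,1,1,1,1,1,1,1,1], grip_force=15)

```text
time: 36.32
ee_pos: [642.5, -15.7, 63.0]
ee_rot: [-0.0, 0.996, 0.085, 0.0]
ft_force: [-4.5, 0.2, 7.6]
finger_gap: 16.0
grasp_force: 15.0
```

Contact at the expected height, so I'll release and back off.

apply_moves([
  [0,0,0],
  [0,0,0],
  [0,0,0],
  [0,0,0],
  [0,0,-2],
  [0,0,-5],
  [0,0,-9],
  [0,0,-13],
  [0,0,-17],
  [-8,0,-22],
  [-12,0,-22],
  [-15,0,-22],
  [-15,15,-22],
  [-15,15,-22],
  [-15,15,-22],
  [-15,15,-22],
], spin=[0,0,0,0,0,0,0,0,0,0,0,0,0,0,0,0], fingers=[0,0,0,0,0,0,0,0,0,0,0,0,0,0,0,0])

```text
time: 37.65
ee_pos: [519.2, -191.2, 282.9]
ee_rot: [-0.001, 0.996, 0.085, 0.001]
ft_force: [0.3, -0.0, -0.1]
finger_gap: 43.7
grasp_force: 0.0
```

```bash
python3 - <<'E'
from h import *
b,d,P=wcloud(); Z=P[...,2]
W=(P[...,0]>390)&(P[...,0]<740)&(P[...,1]>-110)&(P[...,1]<110)&(d>0)
comps(P,W&(Z>84)&(Z<102),"ridge",80); comps(P,W&(Z>50)&(Z<64),"base",100); comps(P,W&(Z>38)&(Z<49),"rail",30)
b,d=vision.grab_frame("side");cv2.imwrite("pics/side1.png",b)
E
```

```text
ridge px[186  38  15  44] 565 c [641.6 -16.4] LxW [53.4 16.4] long dir deg 8.7 mean [641.7 -17.6  91.1]
base px[181  26  46  74] 2351 c [642.1 -16.2] LxW [95.9 64.7] long dir deg 9.6 mean [640.7 -22.3  56.3]
rail px[196  21  21   8] 124 c [696.5  -6.1] LxW [28.1  9.8] long dir deg 98.9 mean [696.6  -6.9  44.2]
rail px[196  97  20  12] 195 c [588.9 -24. ] LxW [28.  13.7] long dir deg 99.3 mean [588.7 -24.9  44.2]
```

View pics/side1.png

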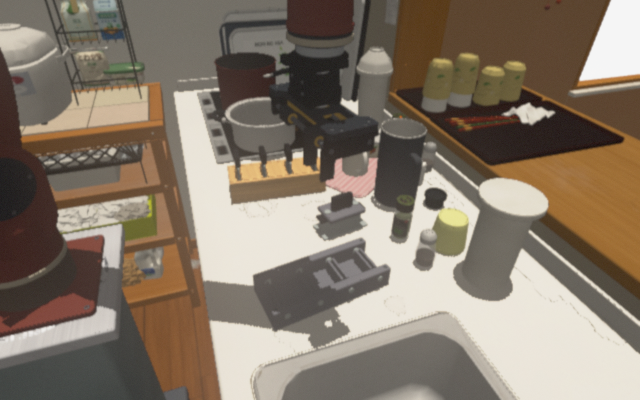

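The side view shows the guard upright on the rail at (342,210), the plates standing in the block at (280,160), the dock empty, and the jar, mill and mug in place. The wrist camera puts the guard's centre within about 1.5 mm of the rail's.

```bash
python3 -c "
from plant import ticket
print(ticket.job_done())"
```

```text
the job is handed in; nothing more can be done
None
```

The job is handed in, with no verdict returned yet: all four blade plates are fully home in the storage block, the hand guard stands upright within about 1.5 mm of the rail's centre, and the salt mill, spice jar and mug were not touched.

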